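# Proof-pull a strap link on the bench tester

## Robot

A 6-joint arm with a two-finger parallel gripper is mounted at the origin on the work surface. World frame = base frame: x ahead of the robot, y to its left, z up, the work surface at z = 0. Lengths are in mm, angles in degrees, forces in N, time in s.
With the tool pointing down it reaches from about 350 to 850 mm from the base axis. Payload 8.1 kg.
Tool frame: the origin (TCP) lies on the centre line of the jaws, within the pads' length; the fingertips stand 14 mm ahead of it and the grasp point (between the pads) lies 5 mm behind it; z points along the fingers, y is the line along which they close (so a half turn about z gives the same grasp; the last joint's range is limited). The gripper opens to 85 mm and grips with 20 to 120 N. Pads are 22 mm wide; open, the fingers measure 114 mm over their backs; the gripper's body (76 mm by 85 mm) begins 54 mm behind the grasp point. The pads swing forward as they close: fully open they stand 13 mm farther back than shut.
Start: joints at [68.847, 7.471, 85.268, -0, 87.261, -4.893], TCP at [167.981, 576.01, 245.292] pointing down, gripper open.
Joint ranges: [-169.43, 169.43], [-51.17, 129.36], [1.28, 143.12], [-76.62, 256.62], [0, 156.53], [-152.29, 152.29]. Speed limits (degrees/s): [136.94, 136.94, 159.86, 180, 180, 180].

## Interface

Orientations are given as [roll, pitch, yaw] about the fixed x, y, z axes, in that order (R = Rz(yaw) Ry(pitch) Rx(roll)).
In Python, from bench import sense, snapshot, camera_info, hand_in gives the robot as it stands. The module is installed in compiled form; this text tells all that it offers.
- The arm moves only by the tool apply_moves, never from a script. Its argument "deltas" is a list of rows, each a list of 7 numbers: the shift along the tool's x, y, z scaled (see below), then the turn, a rotation vector about the tool's x, y, z scaled (see below), then the opening, from 0 (shut) to 1 (fully open). In form: [[dx, dy, dz, ax, ay, az, claw], ...]. A call has 1 to 8 rows; each row shifts and turns the commanded pose from where the row before left it, along the tool's axes as they then stand; what a row does not reach is not made up. The controller multiplies each number of a shift by 0.03 m and each number of a turn by 0.08 rad. A row lasts 1/8 s, in which the tool goes at most 62.5 mm and 10.7 degrees, less where a joint would pass 70% of its speed; a pose out of reach is approached as far as the arm can. A call with a number of a shift or a turn outside -1 to 1 is refused whole. A call with a gripper value outside its range is refused whole. The fingers move at their own pace and stop on an object; "grip_force" is the grip in N (left out, the last holds). Time passes only in rows, so rows that do not move let the fingers close. It gives the time, the measured TCP pose, the force, the opening and the grip force at its end, in the units of the state.
- sense(): the state, without advancing time (a new reading comes with each control period).
- snapshot(name): name is "side" or "top"; returns the picture (400x640x3 uint8, red, green, blue); there is no depth.
- camera_info(name): a dict with "vertical_fov" (degrees; the focal length in pixels is half the picture's height over the tangent of half this angle, whatever the lens; pixels are square), "cx", "cy" (the principal point, pixels), "k1" (the pictures are not rectified: a ray, as slopes to the right and down, at radius r is drawn at 1 + k1 r^2 times it, then the intrinsics apply), "origin" and "rotation" of the camera in the world. Camera axes: x right, y up, looking along -z (the intrinsics and any distortion apply to the point x, -y, -z); pixel columns grow to the right and rows downward; lengths in mm; the calibration is good to about 2 mm. A picture is of the moment at which its call begins. camera_info takes no time and is no camera call.
- hand_in(): hands the job in; it is judged then, once.
The state is a dict: "time": time; "joint_pos": joint angles; "qd": joint speeds; "joint_efforts": joint torques, N m; "tool_pos": TCP position; "tcp_rot": TCP orientation; "ft_force": force on the tool from outside, world axes, zero at the start; "wrist_torque": the same for the moment, N m; "finger_gap": finger opening in mm; "grip_force": force on a finger pad.
Only numpy, scipy, OpenCV 4.12 (cv2) and the standard library are available. Lean on these libraries where they do the work, as an engineer would, in place of code of your own. Each camera call takes 0.05 s, during which the arm holds its last target. There are 200 camera calls.

## Task

Proof-load the long oval steel link: lift it up and off its peg on the wooden rail, lay it flat over both upright pins of the bench pull tester and let go of it, then draw the tester's stirrup handle out against its spring until the black pointer on the scale stands level with the brass set marker. Finish holding it there: the program ends with the gripper still holding the handle, the pointer on the marker and the link taut between the pins. Leave the other two rings on their pegs and do not knock over the bottle or the jar.

Things in the scene. Friction and masses are not known exactly. Their poses are not given: they have to be found in the camera images.
- oval_link: Long oval closed link of 8 mm steel bar, 86 x 52 mm outside, 70 x 36 mm inside, 85 g, the longest on the rail. It lies flat, a peg through it. Origin: centre of its opening, at its underside (bar centre 4 mm higher); x along its length, y across, z up. Grip its straight sides (34 mm long, 52 mm apart outside) from above: they overhang rail and seats by over 8 mm, so fingers fit beside
- peg_rail: Wooden rail fixed to the bench: foot board 360 x 75 x 12 mm, on it a strip 24 mm wide, top at z = 55 mm, with three steel pegs 12 mm thick, tops 36 mm above the strip, at x = -110, 0 and 110 mm. Origin: centre of the underside; x along the rail. One link lies over each peg (which on which varies), its length roughly along the rail
- round_ring: Round steel ring on another peg, 60 mm outside, 8 mm bar. Origin at the centre of its underside. To be left there
- square_ring: Rectangular steel ring on another peg, 68 x 52 mm outside, 8 mm bar. Origin at the centre of its underside. To be left there
- tester: Bench pull tester fixed to the bench: grey base plate 300 x 110 x 12 mm. Along its x, all within 30 mm of the centre line except the 80 mm wide stirrup: at +x the anchor block with pin, then the sliding gauge (block with pin, tube with white scale, top at 81 mm), at -x the stirrup handle. Origin: underside, centre line; +x from handle to anchor, z up. The handle pulls out along -x
- anchor: The tester's fixed steel anchor block, 50 x 30 mm, with its upright pin. Same origin and axes as tester
- anchor_pin (a point): Foot of the fixed anchor pin, on the flat top of its block, 50 mm above the bench, where the link's end rests. The pin is 10 mm thick, round-topped, 31 mm tall. Axes as the tester's
- gauge_pin (a point): Foot of the gauge's pin, same size and height, 40 to 44 mm from the anchor pin at the start, on its handle side. It moves with the gauge. The link laid over both pins, lengthwise along the tester, has about 10 mm of play each way. Axes as the tester's
- gauge (a joint): How far the gauge (0.45 kg) has slid from the anchor towards the handle, in m, 0 to 0.035, 0.4 N of friction. Pulling the handle first draws the gauge along, up to about 20 mm, till the link is taut, and only then stretches the spring
- stirrup: Stirrup handle on the gauge's drawbar: a level rectangular loop of 8 mm rod, 64 mm clear across, closed at its outer end by a round wooden grip bar, 16 mm thick, lying across the pull, its axis 55 mm above the bench. Axes as the tester's; see handle for the grip
- handle (a point): Middle of the wooden grip bar's axis. The stirrup's opening on the tester's side of it is 42 mm long and 64 mm wide, free from above and below down to the base plate at 12 mm: one finger goes in there, the other outside. Axes as the tester's (the bar lies along y)
- drawbar (a joint): How far the drawbar is drawn out of the gauge, in m: 0 home (pointer on the zero line), grows as it is pulled, at most 0.070. A spring pulls it back: 3 N at home plus 250 N/m, so 9 to 15 N at the marker
- pointer_tip (a point): Tip of the black pointer that moves with the drawbar over the white scale on top of the gauge (lines every 10 mm). Axes as the tester's
- marker_tip (a point): Tip of the brass set marker at the scale's +y edge; it stays where it was set and rides with the gauge, 28 to 45 mm from the zero line towards the handle. Pointer and marker are level when both have the same place along the tester's x. Axes as the tester's
- marker (a joint): Place of the set marker on the scale, in m from the zero line: the pointer is level with it when drawbar has the same value
- black_bottle: Black plastic bottle, 56 mm thick, 150 mm tall, upright on the bench beyond the task's things. Origin: centre of its underside; z up its axis
- jar: Clear jar with white cap, 60 mm thick, 70 mm tall, upright on the bench. Origin: centre of its underside; z up its axis
Not all that is in view belongs to the job. What is shaped like the oval_link but blue or red is not meant.

How it is judged (in metres and radians):
On the way, in this order (a step that is already met when the one before it is completed fails the run):
1. the oval link is lifted up clear of its peg's top (height (world z) of oval_link above 0.095 m), for 0.1 s.
2. the oval link lies flat over both pins, let go, with the handle still home (height (world z) of oval_link between 0.046 and 0.055 m and angle between oval_link's own z axis and vertical below 0.12 rad and x of anchor_pin in the frame of oval_link between -0.035 and 0.035 m and y of anchor_pin in the frame of oval_link between -0.018 and 0.018 m and x of gauge_pin in the frame of oval_link between -0.035 and 0.035 m and y of gauge_pin in the frame of oval_link between -0.018 and 0.018 m and contact force between the fingers and oval_link below 0.1 N and value of joint drawbar below 0.008 m), for 0.2 s.
At the end, for the whole second after the job is handed in: The gripper holds the stirrup (over 5 N) with the pointer within 5 mm of the marker and still; the oval link lies flat over both pins, not touched by the gripper, taut (over 5 N on the anchor); the other two rings have moved less than 40 mm (height (world z) of oval_link between 0.046 and 0.055 m and angle between oval_link's own z axis and vertical below 0.12 rad and x of anchor_pin in the frame of oval_link between -0.035 and 0.035 m and y of anchor_pin in the frame of oval_link between -0.018 and 0.018 m and x of gauge_pin in the frame of oval_link between -0.035 and 0.035 m and y of gauge_pin in the frame of oval_link between -0.018 and 0.018 m and x of pointer_tip in the frame of marker_tip between -0.005 and 0.005 m and velocity of joint drawbar between -0.01 and 0.01 m/s and contact force between oval_link and anchor above 5 N and contact force between the fingers and stirrup above 5 N and contact force between the fingers and oval_link below 0.1 N and distance of each of round_ring, square_ring from where it was at the start of the episode below 0.04 m); the arm keeps its last pose, push and grip.
It fails at once if another ring is taken or knocked off its peg (distance of any of round_ring, square_ring from where it was at the start of the episode above 0.04 m).
It fails at once if the bottle or the jar is knocked over (angle between any of black_bottle, jar's own z axis and vertical above 0.6 rad).
It also fails if it takes over 58 s, if anything falls off the work surface, if the arm or the gripper's body presses on something with over 40 N, if the wrist force passes 120 N, or if a joint passes its speed limit or range.

## Working session

There is one attempt and no reset: what is moved stays moved. The work goes in short steps, Python scripts to look and compute and a tool call to move; the robot and the scene stay as the last step left them, time stands still between calls to the robot, and variables do not carry over. Pictures are saved under pics/ and viewed, at most 10 in all, crops included, and the job is handed in when it is done.

Besides the shell and the picture viewer there is one more tool, called as name([rows], argument=value, ...), one row to a line, values as JSON. apply_moves: Moves the arm, as the interface text tells. Its arguments: {"type":"object","properties":{"deltas":{"type":"array"},"grip_force":{"type":"number"}},"required":["deltas"]}

```bash
mkdir -p pics; python3 - <<'E'
from bench import *
import cv2
for n in("top","side"):
    cv2.imwrite(f"pics/{n}0.png",snapshot(n)[:,:,::-1]); print(n,camera_info(n))
s=sense();print(s)
E
```

```text
top {'vertical_fov': 52.8532515516653, 'cx': 320.0553765213631, 'cy': 196.88434961651836, 'k1': 0.03167649609352565, 'origin': array([519.77421537, -61.98251785, 966.18584254]), 'rotation': array([  2.39008088,   0.59131462, -91.63654276])}
side {'vertical_fov': 49.98866447092543, 'cx': 324.7536482478467, 'cy': 198.67482997108274, 'k1': -0.03201517105268508, 'origin': array([ 168.50991471, -678.95157225,  660.6264547 ]), 'rotation': array([ 52.46675694,  -0.73574264, -32.47068599])}
{'time': 0.1, 'joint_pos': array([ 6.88452809e+01,  7.51283767e+00,  8.53237983e+01, -5.82639603e-04,
        8.72619935e+01, -4.89344215e+00]), 'qd': array([ 0.00606745, -0.11032674, -0.17183713,  0.07761607, -0.06878524,
       -0.02549841]), 'joint_efforts': array([ 1.93435117e-03, -5.70956862e+01, -5.01939690e+01,  5.90253103e-05,
        8.18283996e-03, -2.48685740e-05]), 'tool_pos': array([167.82229731, 575.55052891, 244.32060394]), 'tcp_rot': array([-1.79901680e+02, -7.83357563e-03,  1.63738745e+02]), 'ft_force': array([-0.26586525,  0.5620173 , -0.15119234]), 'wrist_torque': array([-0.00152824, -0.03394668, -0.05000886]), 'grip_force': 0.0, 'finger_gap': 85.48764801147104}
```

View pics/top0.png

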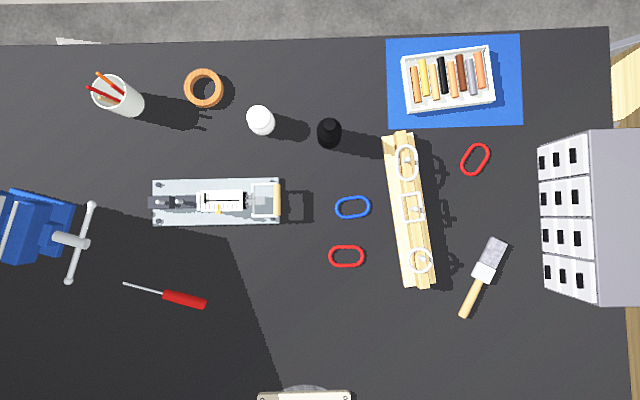

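View pics/side0.png

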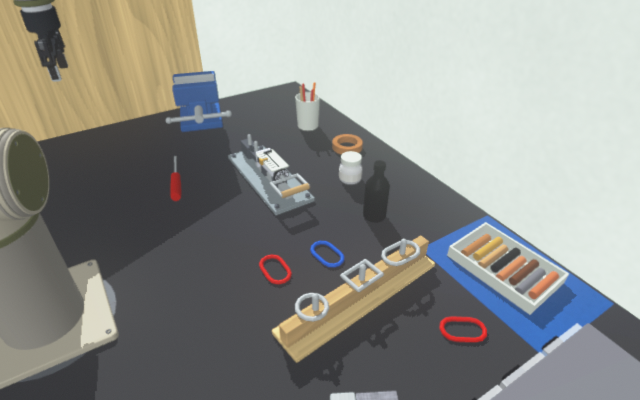

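Candidates: the steel rings on the pegs in the top view, at (406,161) oval, (413,207) square and (419,261) round. The red/blue decoys are at (475,159), (352,207) and (346,256). My choice is the steel oval at (406,161), and I'll check it in a close crop.

```bash
python3 - <<'E'
import cv2,numpy as np
t=cv2.imread("pics/top0.png");s=cv2.imread("pics/side0.png")
def crop(im,x,y,w,h,k):
    c=cv2.resize(im[y:y+h,x:x+w],None,fx=k,fy=k,interpolation=cv2.INTER_CUBIC)
    for i in range(0,w,10): cv2.line(c,(i*k,0),(i*k,8 if i%50 else 16),(0,0,255),1)
    for i in range(0,h,10): cv2.line(c,(0,i*k),(8 if i%50 else 16,i*k),(0,0,255),1)
    return c
cv2.imwrite("pics/a.png",crop(t,375,120,75,75,8)[:, :600])
cv2.imwrite("pics/b.png",crop(t,140,170,160,65,5))
cv2.imwrite("pics/c.png",np.hstack([crop(s,220,125,100,90,4),crop(s,370,225,75,90,4)]))
E
```

```text
(no output)
```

View pics/a.png

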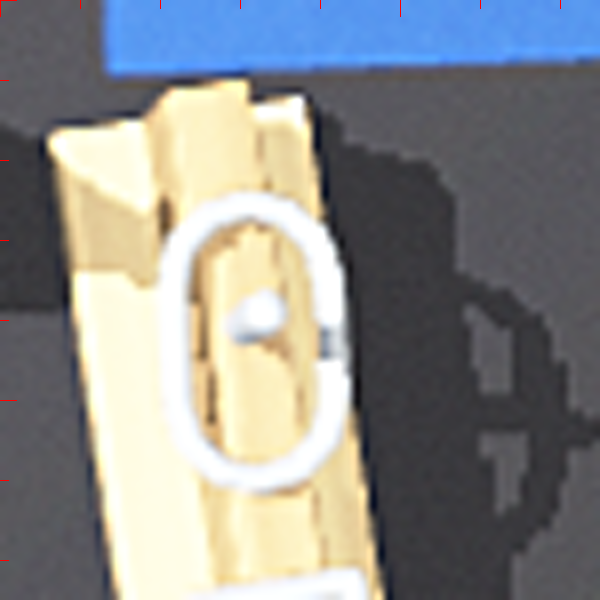

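View pics/b.png

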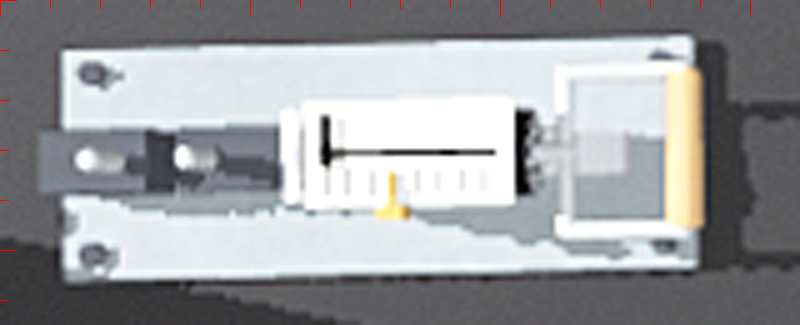

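View pics/c.png

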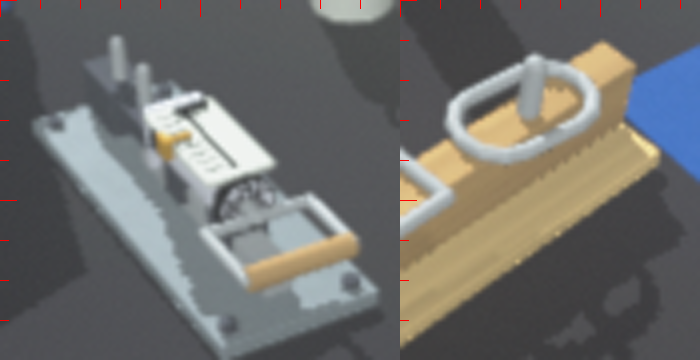

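Crop a shows the choice is right: a steel oval with the peg through it, outline spanning about (394.7–418.7, 143.7–181.6) in the full image. In the tester crop, the pin tops are near (157,202) and (176,201), the grip bar middle is near (277,199.6), the pointer near x=205 and the marker tip near (218.4,205).

```bash
cat > h.py <<'E'
import numpy as np,cv2
from scipy.spatial.transform import Rotation as R
from bench import *
def cam(n):
    c=camera_info(n);f=200/np.tan(np.radians(c['vertical_fov']/2))
    return c,f,R.from_euler('xyz',c['rotation'],degrees=True).as_matrix()
def ray(n,p):
    c,f,M=cam(n);d=(np.array(p,float)-[c['cx'],c['cy']])/f
    u=d.copy()
    for _ in range(20): u=d/(1+c['k1']*(u@u))
    return np.array(c['origin']),M@np.array([u[0],-u[1],-1])
def atz(n,p,z):
    o,d=ray(n,p);return o+d*(z-o[2])/d[2]
def proj(n,P):
    c,f,M=cam(n);q=M.T@(np.array(P,float)-c['origin']);u=np.array([q[0],-q[1]])/-q[2]
    return u*(1+c['k1']*(u@u))*f+[c['cx'],c['cy']]
def tri(p,q):
    o,d=ray("top",p);o2,d2=ray("side",q)
    s=np.linalg.lstsq(np.c_[d,-d2],o2-o,rcond=None)[0]
    return (o+d*s[0]+o2+d2*s[1])/2, np.linalg.norm(o+d*s[0]-o2-d2*s[1])
E
cat > m.py <<'E'
from h import *
np.set_printoptions(precision=1,suppress=True)
A=lambda x,y:(375+(x-3.5)/8,120+(y-3.5)/8); B=lambda x,y:(140+(x-2)/5,170+(y-2)/5)
print("link",atz("top",A(254,341),59),"ends",atz("top",A(250,192),59),atz("top",A(258,493),59),
 "sides",[atz("top",A(*p),59)[:2] for p in((160,270),(165,420),(345,270),(350,400))])
print("railedge",atz("top",A(50,140),12),atz("top",A(115,590),12))
print("base",[atz("top",B(*p),12)[:2] for p in((62,50),(693,37),(697,268),(62,282))])
print("pins",[atz("top",B(*p),z) for p,z in(((86,160),79),((184,157),79),((118,161),50),((215,159),50))])
print("handle",[atz("top",B(*p),55) for p in((685,148),(685,70),(685,228))],atz("top",B(667,148),55),atz("top",B(703,148),55))
print("ptr,mark",atz("top",B(326,150),83),atz("top",B(392,175),83),"scale 10mm",[atz("top",B(x,185),82)[1] for x in(345,376,407,437,463,490)])
S=lambda x,y:(220+(x-1.5)/4,125+(y-1.5)/4);S2=lambda x,y:(370+(x-400-1.5)/4,225+(y-1.5)/4)
print(tri(B(86,160),S(116,40)),tri(B(184,157),S(142,68)),tri(B(685,148),S(305,262)),tri(A(254,341),S2(524,109)))
E
python3 m.py
```

```text
link [ 630.6 -250.4   59. ] ends [ 672.8 -250.8   59. ] [ 587.6 -250.    59. ] sides [array([ 651.5, -224.8]), array([ 609. , -224.7]), array([ 649.8, -276.7]), array([ 613. , -276.7])]
railedge [ 698.2 -202.    12. ] [ 563.6 -216.6   12. ]
base [array([612.5, 344.5]), array([610.1,  44.9]), array([500.3,  45.7]), array([502.5, 345.7])]
pins [array([557.1, 306. ,  79. ]), array([557.2, 263. ,  79. ]), array([557.4, 303.6,  50. ]), array([557.1, 259.6,  50. ])]
handle [array([555.7,  45. ,  55. ]), array([591.1,  44.1,  55. ]), array([519.4,  45.8,  55. ])] [555.9  53.1  55. ] [555.4  36.8  55. ]
ptr,mark [558.3 199.4  83. ] [546.4 170.6  83. ] scale 10mm [np.float64(191.57100673936122), np.float64(177.97262884482546), np.float64(164.36830105253244), np.float64(151.19771073531507), np.float64(139.77955066324205), np.float64(127.91903929025626)]
(array([556.6, 305.1,  81.6]), np.float64(0.9218043436355097)) (array([556.5, 262.8,  80.5]), np.float64(1.429979866702802)) (array([556.2,  44.5,  56.6]), np.float64(1.2919478061531866)) (array([ 629.9, -249.7,   61.1]), np.float64(1.0255562124436004))
```

apply_moves([
  [0,0,0,0,0,-0.887,1],
  [0,0,0,0,0,-0.887,1],
  [0,0,0,0,0,-0.887,1],
  [0,0,0,0,0,-0.887,1],
  [-0.55,-1,0,0,0,0,1],
  [-0.55,-1,0,0,0,0,1],
  [-0.55,-1,0,0,0,0,1],
  [-0.55,-1,0,0,0,0,1],
])

```text
time: 1.1
tool_pos: [234.2, 454.8, 244.8]
tcp_rot: [-180.0, -0.0, -180.0]
ft_force: [0.2, -0.2, -0.2]
finger_gap: 85.0
grip_force: 0.0
```

apply_moves([
  [-0.55,-1,0,0,0,0,1],
  [-0.55,-1,0,0,0,0,1],
  [-0.55,-1,0,0,0,0,1],
  [-0.55,-1,0,0,0,0,1],
  [-0.55,-1,0,0,0,0,1],
  [-0.55,-1,0,0,0,0,1],
  [-0.55,-1,0,0,0,0,1],
  [-0.55,-1,0,0,0,0,1],
])

```text
time: 2.1
tool_pos: [366.2, 214.9, 245.0]
tcp_rot: [-180.0, -0.0, -180.0]
ft_force: [-0.7, 0.2, 0.7]
finger_gap: 85.4
grip_force: 0.0
```

apply_moves([
  [-0.55,-1,0,0,0,0,1],
  [-0.55,-1,0,0,0,0,1],
  [-0.55,-1,0,0,0,0,1],
  [-0.55,-1,0,0,0,0,1],
  [-0.55,-1,0,0,0,0,1],
  [-0.55,-1,0,0,0,0,1],
  [-0.55,-1,0,0,0,0,1],
  [-0.55,-1,0,0,0,0,1],
])

```text
time: 3.1
tool_pos: [498.2, -25.0, 244.9]
tcp_rot: [180.0, -0.0, 180.0]
ft_force: [-0.3, 0.3, 0.6]
finger_gap: 85.6
grip_force: 0.0
```

apply_moves([
  [-0.552,-0.938,0,0,0,0,1],
  [-0.552,-0.938,0,0,0,0,1],
  [-0.552,-0.938,0,0,0,0,1],
  [-0.552,-0.938,0,0,0,0,1],
  [-0.552,-0.938,0,0,0,0,1],
  [-0.552,-0.938,0,0,0,0,1],
  [-0.552,-0.938,0,0,0,0,1],
  [-0.552,-0.938,0,0,0,0,1],
])

```text
time: 4.1
tool_pos: [630.7, -249.9, 244.5]
tcp_rot: [180.0, -0.1, -180.0]
ft_force: [0.8, 0.2, -0.6]
finger_gap: 85.2
grip_force: 0.0
```

apply_moves([
  [0,0,1,0,0,0,1],
  [0,0,1,0,0,0,1],
  [0,0,1,0,0,0,1],
  [0,0,0.8,0,0,0,1],
  [0,0,0,0,0,0,1],
])

```text
time: 4.72
tool_pos: [628.4, -248.1, 127.7]
tcp_rot: [179.8, -0.3, -180.0]
ft_force: [0.0, -0.1, 0.4]
finger_gap: 85.4
grip_force: 0.0
```

```bash
python3 - <<'E'
from h import *
t=snapshot("top");s=snapshot("side")
c=np.hstack([cv2.resize(t[120:220,350:450],None,fx=4,fy=4),cv2.resize(s[200:300,340:440],None,fx=4,fy=4)])
cv2.imwrite("pics/d.png",c[:,:,::-1]);print(sense()['tool_pos'])
E
```

```text
[ 630.52119026 -249.10206289  131.64809246]
```

View pics/d.png

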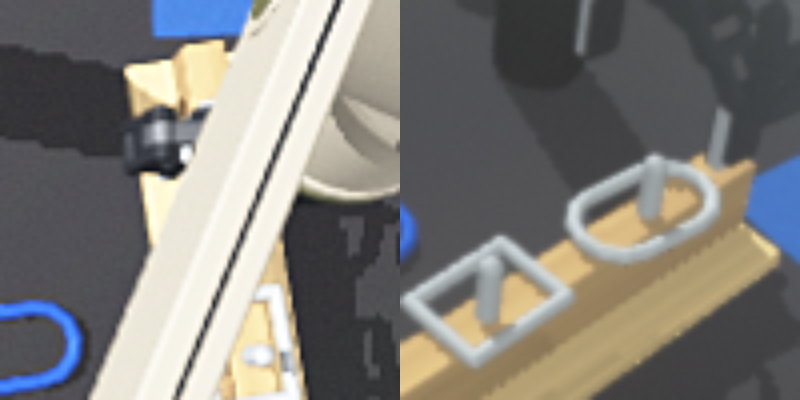

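The gripper stands straddling the oval link, with a finger on each side at about (160,140) and (740,130) in the mosaic. Next I descend and grip.

apply_moves([
  [0,0,0.9,0,0,0,1],
  [0,0,0.9,0,0,0,1],
  [0,0,0.75,0,0,0,1],
  [0,0,0,0,0,0,1],
  [0,0,0,0,0,0,1],
], grip_force=30)

```text
time: 5.45
tool_pos: [631.3, -249.5, 56.2]
tcp_rot: [-180.0, 0.1, -180.0]
ft_force: [-0.4, 0.1, 0.9]
finger_gap: 85.5
grip_force: 0.0
```

apply_moves([
  [0,0,0,0,0,0,0.4],
  [0,0,0,0,0,0,0.4],
  [0,0,0,0,0,0,0.4],
  [0,0,0,0,0,0,0.4],
  [0,0,0,0,0,0,0.4],
  [0,0,0,0,0,0,0.4],
], grip_force=40)

```text
time: 6.2
tool_pos: [631.3, -249.5, 56.3]
tcp_rot: [-179.9, 0.1, 180.0]
ft_force: [-1.6, 1.1, 6.0]
finger_gap: 50.4
grip_force: 40.8
```

apply_moves([
  [0,0,-0.4,0,0,0,0.4],
  [0,0,-0.7,0,0,0,0.4],
  [0,0,-0.9,0,0,0,0.4],
  [0,0,-1,0,0,0,0.4],
  [0,0,-1,0,0,0,0.4],
  [0,0,-0.8,0,0,0,0.4],
  [0,0,-0.6,0,0,0,0.4],
  [0,0,0,0,0,0,0.4],
])

```text
time: 7.2
tool_pos: [631.5, -249.6, 219.6]
tcp_rot: [-179.9, 0.2, -180.0]
ft_force: [0.3, 0.7, -0.2]
finger_gap: 50.1
grip_force: 41.7
```

```bash
python3 - <<'E'
from h import *
t=snapshot("top");s=snapshot("side")
cv2.imwrite("pics/e.png",cv2.resize(s[110:260,330:450],None,fx=4,fy=4)[:,:,::-1]);print(sense()['tool_pos'])
E
```

```text
[ 630.24717827 -248.96422343  216.22426135]
```

View pics/e.png

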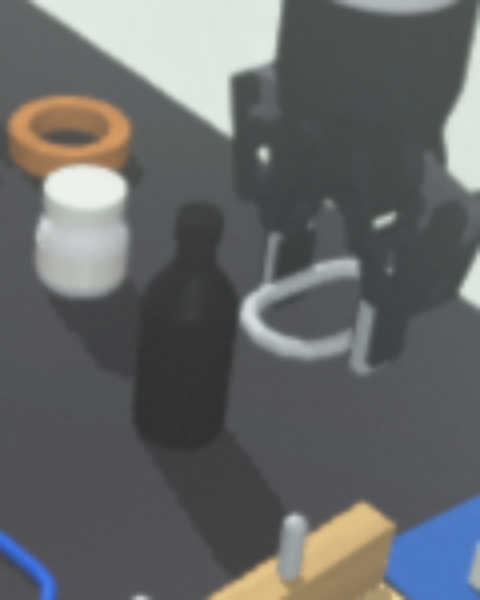

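The picture shows the link held level between the fingers (around (315,310) in the crop), clear of the empty peg and the bottle. Now I carry it to the tester.

apply_moves([
  [0.15,1,0,0,0,0,0.4],
  [0.15,1,0,0,0,0,0.4],
  [0.15,1,0,0,0,0,0.4],
  [0.15,1,0,0,0,0,0.4],
  [0.15,1,0,0,0,0,0.4],
  [0.15,1,0,0,0,0,0.4],
  [0.15,1,0,0,0,0,0.4],
  [0.15,1,0,0,0,0,0.4],
])

```text
time: 8.3
tool_pos: [593.3, -8.0, 214.9]
tcp_rot: [180.0, -0.2, 180.0]
ft_force: [1.1, -0.3, -0.1]
finger_gap: 50.4
grip_force: 41.7
```

apply_moves([
  [0.15,1,0,0,0,0,0.4],
  [0.15,1,0,0,0,0,0.4],
  [0.15,1,0,0,0,0,0.4],
  [0.15,1,0,0,0,0,0.4],
  [0.15,1,0,0,0,0,0.4],
  [0.15,1,0,0,0,0,0.4],
  [0.15,1,0,0,0,0,0.4],
  [0.15,1,0,0,0,0,0.4],
])

```text
time: 9.3
tool_pos: [557.3, 231.6, 214.8]
tcp_rot: [-179.9, -0.2, -180.0]
ft_force: [-0.4, 0.1, -1.5]
finger_gap: 50.3
grip_force: 41.7
```

apply_moves([
  [0.1,0.9,0,0,0,0,0.4],
  [0,0.9,0,0,0,0,0.4],
  [0,0,0,0,0,0.982,0.4],
  [0,0,0,0,0,0.982,0.4],
  [0,0,0,0,0,0.982,0.4],
  [0,0,0,0,0,0.982,0.4],
  [0,0,0,0,0,0.982,0.4],
  [0,0,0,0,0,0.982,0.4],
])

```text
time: 10.3
tool_pos: [554.6, 284.6, 214.7]
tcp_rot: [-179.9, -0.1, 152.8]
ft_force: [0.2, 0.2, -0.5]
finger_gap: 50.9
grip_force: 41.8
```

apply_moves([
  [0,0,0,0,0,0.982,0.4],
  [0,0,0,0,0,0.982,0.4],
  [0,0,0,0,0,0.982,0.4],
  [0,0,0,0,0,0.982,0.4],
  [0,0,0,0,0,0.982,0.4],
  [0,0,0,0,0,0.982,0.4],
  [0,0,0,0,0,0.982,0.4],
  [0,0,0,0,0,0.982,0.4],
])

```text
time: 11.3
tool_pos: [554.6, 284.5, 214.7]
tcp_rot: [-179.8, -0.0, 116.8]
ft_force: [-0.1, -0.3, -1.4]
finger_gap: 50.2
grip_force: 41.8
```

apply_moves([
  [0,0,0,0,0,0.982,0.4],
  [0,0,0,0,0,0.982,0.4],
  [0,0,0,0,0,0.982,0.4],
  [0,0,0,0,0,0.982,0.4],
  [0,0,0,0,0,0.982,0.4],
  [0,0,0,0,0,0.982,0.4],
  [0,0,0,0,0,0,0.4],
  [0,0,0,0,0,0,0.4],
])

```text
time: 12.3
tool_pos: [555.0, 284.7, 215.8]
tcp_rot: [-179.9, 0.0, 90.1]
ft_force: [-0.8, 1.0, -1.2]
finger_gap: 50.2
grip_force: 41.8
```

apply_moves([
  [-0.03,0.06,1,0,0,0,0.4],
  [0,0,1,0,0,0,0.4],
  [0,0,1,0,0,0,0.4],
  [0,0,0.8,0,0,0,0.4],
  [0,0,0,0,0,0,0.4],
  [0,0,0,0,0,0,0.4],
])

```text
time: 13.05
tool_pos: [557.8, 284.2, 103.8]
tcp_rot: [179.9, -0.0, 90.0]
ft_force: [0.0, 1.0, 0.1]
finger_gap: 50.6
grip_force: 41.8
```

```bash
python3 - <<'E'
from h import *
t=snapshot("top");s=snapshot("side");print(sense()['tool_pos'])
c=np.hstack([cv2.resize(t[155:255,130:230],None,fx=4,fy=4),cv2.resize(s[90:190,215:315],None,fx=4,fy=4)])
cv2.imwrite("pics/f.png",c[:,:,::-1])
E
```

```text
[558.35963499 284.45886102 104.68301181]
```

View pics/f.png

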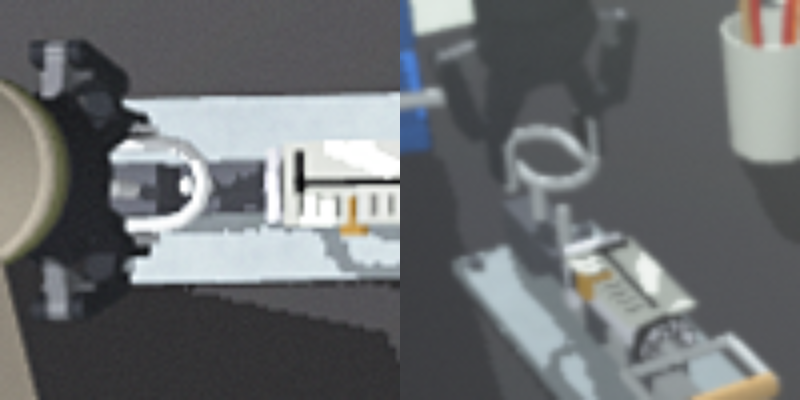

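The link is level over the pins, its handle-side end at about (182.4,201) in the top image, with the gauge pin's top just inside it. I'll check the numbers.

```bash
python3 - <<'E'
from h import *
for z in(103,107,111):print(atz("top",(130+210/4,155+186/4),z))
print(proj("side",(557,241,107)),proj("side",(531,284,107)),"observed near end ~", 215+(565-400)/4,90+187/4)
E
```

```text
[554.69291976 241.20513924 103.        ]
[554.53110662 239.80016876 107.        ]
[554.36929347 238.39519828 111.        ]
[258.30527795 136.30363273] [242.36045822 131.98285871] observed near end ~ 256.25 136.75
```

apply_moves([
  [0,0,0.6,0,0,0,0.4],
  [0,0,0.5,0,0,0,0.4],
  [0,0,0.3,0,0,0,0.4],
  [0,0,0.2,0,0,0,0.4],
  [0,0,0.1,0,0,0,0.4],
  [0,0,0,0,0,0,0.4],
])

```text
time: 13.9
tool_pos: [557.5, 284.1, 52.0]
tcp_rot: [180.0, -0.0, 90.0]
ft_force: [0.0, -0.1, -0.4]
finger_gap: 50.8
grip_force: 41.8
```

apply_moves([
  [0,0,0.05,0,0,0,0.4],
  [0,0,0,0,0,0,0.4],
  [0,0,0,0,0,0,1],
  [0,0,0,0,0,0,1],
  [0,0,0,0,0,0,1],
  [0,0,0,0,0,0,1],
  [0,0,0,0,0,0,1],
  [0,0,0,0,0,0,1],
])

```text
time: 14.9
tool_pos: [557.3, 284.0, 50.2]
tcp_rot: [-180.0, 0.0, 90.0]
ft_force: [-0.7, -0.2, 1.4]
finger_gap: 85.4
grip_force: 0.0
```

apply_moves([
  [0,0,-0.5,0,0,0,1],
  [0,0,-1,0,0,0,1],
  [0,0,-1,0,0,0,1],
  [0,0,-1,0,0,0,1],
  [0,0,-1,0,0,0,1],
  [-1,0,-0.5,0,0,0,1],
  [-1,0,0,0,0,0,1],
  [-1,0,0,0,0,0,1],
])

```text
time: 15.9
tool_pos: [557.6, 193.3, 202.2]
tcp_rot: [179.9, -0.0, 90.0]
ft_force: [0.5, -1.1, -1.0]
finger_gap: 85.7
grip_force: 0.0
```

apply_moves([
  [-1,0,0,0,0,0,0.6],
  [-1,0,0,0,0,0,0.6],
  [-1,0,0,0,0,0,0.6],
  [-1,0,0,0,0,0,0.6],
  [-0.96,-0.05,0,0,0,0,0.6],
  [0,0,0,0,0,-0.982,0.6],
  [0,0,0,0,0,-0.982,0.6],
  [0,0,0,0,0,-0.982,0.6],
])

```text
time: 16.9
tool_pos: [556.0, 45.0, 201.7]
tcp_rot: [179.9, 0.0, 103.6]
ft_force: [0.4, 0.7, -0.2]
finger_gap: 51.2
grip_force: 0.0
```

apply_moves([
  [0,0,0,0,0,-0.982,0.6],
  [0,0,0,0,0,-0.982,0.6],
  [0,0,0,0,0,-0.982,0.6],
  [0,0,0,0,0,-0.982,0.6],
  [0,0,0,0,0,-0.982,0.6],
  [0,0,0,0,0,-0.982,0.6],
  [0,0,0,0,0,-0.982,0.6],
  [0,0,0,0,0,-0.982,0.6],
])

```text
time: 17.9
tool_pos: [555.9, 45.2, 201.7]
tcp_rot: [179.9, 0.1, 139.6]
ft_force: [0.3, 0.2, 0.5]
finger_gap: 51.2
grip_force: 0.0
```

apply_moves([
  [0,0,0,0,0,-0.982,0.6],
  [0,0,0,0,0,-0.982,0.6],
  [0,0,0,0,0,-0.982,0.6],
  [0,0,0,0,0,-0.982,0.6],
  [0,0,0,0,0,-0.982,0.6],
  [0,0,0,0,0,-0.982,0.6],
  [0,0,0,0,0,-0.982,0.6],
  [0,0,0,0,0,-0.982,0.6],
])

```text
time: 18.9
tool_pos: [555.9, 45.2, 201.7]
tcp_rot: [180.0, 0.1, 175.6]
ft_force: [0.4, -0.3, -0.4]
finger_gap: 51.7
grip_force: 0.0
```

apply_moves([
  [0,0,0,0,0,-0.982,0.6],
  [0,0,1,0,0,0,0.6],
  [0,0,1,0,0,0,0.6],
  [0,0,0.5,0,0,0,0.6],
  [0,0,0,0,0,0,0.6],
])

```text
time: 19.52
tool_pos: [555.1, 45.2, 124.9]
tcp_rot: [180.0, -0.1, -180.0]
ft_force: [-0.0, 0.0, 0.2]
finger_gap: 51.1
grip_force: 0.0
```

```bash
python3 - <<'E'
from h import *
t=snapshot("top");s=snapshot("side");S=sense();print(S['tool_pos'],S['tcp_rot'],S['finger_gap'])
c=np.hstack([cv2.resize(t[150:250,140:240],None,fx=4,fy=4,interpolation=2),cv2.resize(s[115:215,220:320],None,fx=4,fy=4,interpolation=2)])
cv2.imwrite("pics/g.png",c[:,:,::-1])
E
```

```text
[556.46430649  45.20290975 126.72744296] [-1.79997944e+02  9.58816734e-02 -1.79993791e+02] 50.96287186623741
```

View pics/g.png

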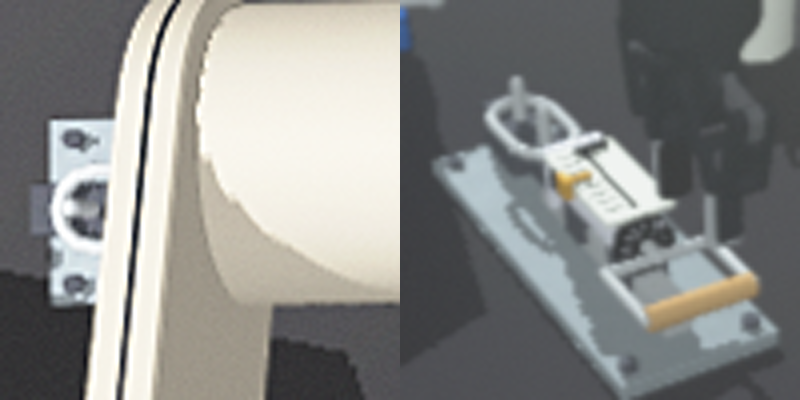

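The link lies flat over both pins (around (530,125) in the mosaic), the handle is still home and the gripper is above the bar. Now I descend onto the bar.

apply_moves([
  [0,0,0.9,0,0,0,0.6],
  [0,0,0.9,0,0,0,0.6],
  [0,0,0.75,0,0,0,0.6],
  [0,0,0,0,0,0,0.6],
  [0,0,0,0,0,0,0.6],
])

```text
time: 20.25
tool_pos: [557.0, 45.2, 50.7]
tcp_rot: [-180.0, 0.1, -180.0]
ft_force: [0.3, -0.4, 0.9]
finger_gap: 51.3
grip_force: 0.0
```

apply_moves([
  [0,0,0,0,0,0,0],
  [0,0,0,0,0,0,0],
  [0,0,0,0,0,0,0],
  [0,0,0,0,0,0,0],
  [0,0,0,0,0,0,0],
  [0,0,0,0,0,0,0],
  [0,0,0,0,0,0,0],
  [0,0,0,0,0,0,0],
], grip_force=80)

```text
time: 21.25
tool_pos: [556.6, 45.2, 50.2]
tcp_rot: [180.0, 0.1, 180.0]
ft_force: [-2.0, 0.6, 5.9]
finger_gap: 13.6
grip_force: 77.9
```

apply_moves([
  [0,-0.1,0,0,0,0,0],
  [0,-0.1,0,0,0,0,0],
  [0,-0.1,0,0,0,0,0],
  [0,-0.1,0,0,0,0,0],
  [0,-0.1,0,0,0,0,0],
  [0,0,0,0,0,0,0],
])

```text
time: 22.0
tool_pos: [556.5, 29.9, 50.2]
tcp_rot: [-180.0, 0.1, 180.0]
ft_force: [-1.8, -0.3, 6.9]
finger_gap: 13.9
grip_force: 78.0
```

apply_moves([
  [0,-0.1,0,0,0,0,0],
  [0,-0.1,0,0,0,0,0],
  [0,-0.1,0,0,0,0,0],
  [0,-0.1,0,0,0,0,0],
  [0,0,0,0,0,0,0],
  [0,0,0,0,0,0,0],
])

```text
time: 22.75
tool_pos: [556.4, 19.2, 50.1]
tcp_rot: [179.9, 0.1, -180.0]
ft_force: [-3.0, 5.1, 6.9]
finger_gap: 13.6
grip_force: 78.2
```

apply_moves([
  [0,-0.1,0,0,0,0,0],
  [0,-0.1,0,0,0,0,0],
  [0,-0.1,0,0,0,0,0],
  [0,-0.1,0,0,0,0,0],
  [0,0,0,0,0,0,0],
  [0,0,0,0,0,0,0],
])

```text
time: 23.5
tool_pos: [556.3, 7.7, 50.1]
tcp_rot: [179.9, 0.1, -180.0]
ft_force: [-2.5, 8.4, 7.2]
finger_gap: 13.7
grip_force: 78.3
```

```bash
python3 - <<'E'
from h import *
f=[]
for i in range(5):
    s=snapshot("side");S=sense();f.append(np.r_[S['ft_force'],S['tool_pos']])
print(np.mean(f,0).round(1))
im=s[:,:,::-1].copy();cv2.imwrite("pics/s1.png",im)
# brass marker blob
hsv=cv2.cvtColor(im,cv2.COLOR_BGR2HSV)[140:200,240:310]
m=cv2.inRange(hsv,(12,130,110),(28,255,255));n,l,st,c=cv2.connectedComponentsWithStats(m);print(st.tolist(),c+[240,140])
E
```

```text
[ -2.7   7.9   7.5 556.3   7.8  50.1]
[[0, 0, 70, 60, 4191], [23, 22, 3, 5, 9]] [[274.52326414 169.51204963]
 [263.66666667 163.88888889]]
```

apply_moves([
  [0,-0.1,0,0,0,0,0],
  [0,-0.1,0,0,0,0,0],
  [0,-0.09,0,0,0,0,0],
  [0,0,0,0,0,0,0],
  [0,0,0,0,0,0,0],
  [0,0,0,0,0,0,0],
])

```text
time: 24.5
tool_pos: [556.3, -0.5, 50.1]
tcp_rot: [179.8, 0.1, -180.0]
ft_force: [-2.7, 10.1, 7.9]
finger_gap: 13.7
grip_force: 78.4
```

```bash
python3 - <<'E'
from h import *
f=[]
for i in range(5):
    s=snapshot("side");t=snapshot("top");S=sense();f.append(np.r_[S['ft_force'],S['tool_pos']])
print(np.mean(f,0).round(1))
a=cv2.resize(s[125:200,235:310],None,fx=8,fy=8,interpolation=2)
b=cv2.resize(t[160:235,150:175],None,fx=8,fy=8,interpolation=2)
cv2.imwrite("pics/i.png",np.hstack([a,b])[:,:,::-1])
E
```

```text
[-2.600e+00  1.020e+01  8.200e+00  5.563e+02 -5.000e-01  5.010e+01]
```

View pics/i.png

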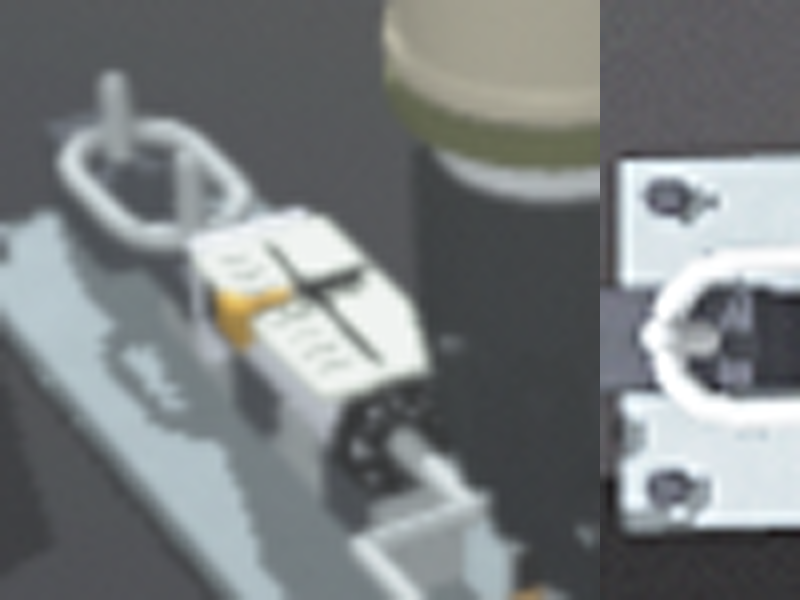

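The final picture shows the link taut around both pins. The pointer bar runs (365,272)–(315,289) and the brass marker tip is at about (290,295) in the crop. I'll compute the remaining difference along y.

```bash
python3 - <<'E'
from h import *
P=lambda x,y,z:atz("side",(235+(x-3.5)/8,125+(y-3.5)/8),z).round(1)
for n,p in dict(ptr_far=(360,275),ptr_tip=(317,289),mark_tip=(288,296),mark_mid=(265,302)).items(): print(n,P(*p,83))
s=cv2.imread("pics/side0.png")
# home reference: crop c at 4x
Q=lambda x,y:atz("side",(220+(x-1.5)/4,125+(y-1.5)/4),83).round(1)
print("home ptr",Q(205,100),Q(180,110),"mark",Q(188,135),Q(170,142))
E
```

```text
ptr_far [569.6 148.8  83. ]
ptr_tip [554.4 148.5  83. ]
mark_tip [544.9 149.6  83. ]
mark_mid [537.3 150.2  83. ]
home ptr [571.4 200.5  83. ] [552.1 197.7  83. ] mark [543.2 168.   83. ] [529.9 166.5  83. ]
```

```bash
python3 -c "
from bench import *
print(hand_in())"
```

```text
the job is handed in; nothing more can be done
None
```

I handed the job in with the oval link taut over both pins and the gripper still holding the handle at about 10 N of pull, the pointer measuring about 1 mm from the brass marker (5 mm allowed); no verdict came back.

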